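# Close the fan-bay hatch of a server and hold it shut

## Task

Close the sprung hatch on top of the open server: first turn its quarter-turn fastener until the slot in its wing lines up with the two marks on the hatch, then press the hatch down flush against the frame with the fingertips. It springs up again if let go, so the program finishes while still holding it pressed shut; leave everything else on the bench and on the server where it is.

Things in the scene. Friction and masses are not known exactly. Their poses are not given: they have to be found in the camera images.
- server: fixed low server chassis, 280 (x) x 360 (y) x 70 mm high; origin at the centre of its underside, z up, drive-bay front on its -x side. Right half (y<0): flat top deck (the frame, top at z = 70 mm) with the hatch on it, hinge line at x = 95, z = 70, hatch middle at y = -85 mm. Left half: open, with heatsink, memory and fans, all below 70 mm.
- hatch: aluminium plate 170 (x) x 150 (y) x 3 mm, vent lines near its hinge. Origin mid-way along the hinge line (its far edge), at the plate's underside; x away from the near edge, y along the hinge, z the outward normal. The plate spans x = -5 to -175 mm. A spring holds it open against a stop at 0.16 rad (near edge 28 mm up); shut, it lies level on the frame, which takes any further push.
- hatch_pad (a point): middle of the thin dark rubber pad (18 x 44 mm) on the hatch's upper face, 157 mm from the hinge line, 18 mm from the near edge: a good place to press. It takes about 3 N here to start the hatch down and 7 N to hold it shut, more nearer the hinge. The point drops about 25 mm as the hatch shuts. Axes as the hatch's.
- fastener (a joint): turn of the fastener in the hatch, rad, counter-clockwise from above positive. At 0 and at 3.14 its wing and slot line lie along the hatch's x axis, in line with the two dark marks before and behind it: aligned, either will do. Range -0.35 to 3.49; stays where left (0.05 N m friction). More than about 0.2 rad off, its blade below strikes the frame and the hatch stays 9 mm up there.
- fastener_top (a point): centre of the top of the fastener's wing, on its axis, 26 mm above the hatch's underside, 112 mm from the hinge line. Wing: steel bar 34 long x 10 wide x 20 mm high, dark slot line along its top, on a round flange 28 mm across, 3 mm thick, on the hatch. x along the wing, z along the axis (tilted with the hatch).
- drive: bystander: hard drive in a carrier, 150 x 102 x 26 mm, flat on the bench beside the server; origin under its centre
- screwdriver: bystander: green-handled screwdriver lying on the bench in front of the server; origin at its middle
- pen: bystander: black pen 140 mm long, 10 mm thick, lying on the bench, along its x axis
- jar: bystander: clear jar with black lid, 76 mm across, 100 mm high, on the bench behind the server; origin under its centre
- heatsink: bystander: finned heatsink 75 x 75 x 40 mm on the bench; origin under its centre
- fan: bystander: black fan module 56 x 60 x 60 mm on the bench; origin under its centre
- dish: bystander: small steel screw dish, 52 mm across, 20 mm high, on the server's deck beyond the hinge; origin under its centre

How it is judged:
By the outcome, as a careful person would: the job done as asked, in the order asked, and still so for the second after the job is handed in, while the arm keeps its last pose, push and grip.
It also fails if it takes over 48 s, if anything falls off the work surface, if the arm or the gripper's body presses on something with over 40 N, if the wrist force passes 120 N, or if a joint passes its speed limit or range.

## Robot

A 6-joint arm with a two-finger parallel gripper is mounted at the origin on the work surface. World frame = base frame: x ahead of the robot, y to its left, z up, the work surface at z = 0. Lengths are in m, angles in rad, forces in N, time in s.
With the tool pointing down it reaches from about 0.375 to 0.975 m from the base axis. Payload 3.8 kg.
Tool frame: the origin (TCP) lies midway between the tips of the shut fingers; the grasp point (between the pads) lies 19 mm behind it; z points along the fingers, y is the line along which they close (so a half turn about z gives the same grasp; the last joint's range is limited). The gripper opens to 88 mm and grips with 3 to 60 N. Pads are 18 mm wide; open, the fingers measure 123 mm over their backs; the gripper's body (75 mm by 187 mm) begins 45 mm behind the grasp point.
Start: joints at [1.205, 0.264, 1.604, -0, 1.274, -0.037], TCP at [0.218, 0.639, 0.239] pointing down, gripper open.
Joint ranges: [-2.63, 2.63], [-0.94, 2.18], [0.31, 2.57], [-1.31, 4.45], [0, 2.66], [-2.55, 2.55]. Speed limits (rad/s): [2.57, 2.57, 3.14, 3.14, 3.14, 3.14].

## Interface

Orientations are given as a rotation vector (axis times angle).
In Python, from cell import manip, inverse_kinematics, cams, order gives the robot as it stands. Calls block until the motion is done:
- manip.move_pose(position, orientation): joint-space move of the TCP to a pose.
- manip.move_linear(position, rate=0.15, rot=None): straight line of the TCP; rot=None keeps the orientation; rate is the mean speed in m/s.
- manip.set_joints(angles): joint-space move.
- manip.set_gripper(opening, force=None): finger opening in m; force is the grip in N (None keeps the last); returns when the fingers have stopped.
- manip.dwell(seconds).
- inverse_kinematics(position, orientation): joint angles nearest the present ones, or None.
- manip.state(): the state.
- cams.capture(name): name is "scene" or "top"; returns a dict with "image" (420x560x3 uint8, blue, green, red), "z_map" (420x560 float32, m along the optical axis (not along the pixel's ray), 0 where there is no reading), "intrinsics" (3x3 intrinsics, pixels), "position" and "orientation" of the camera in the world. Camera axes: x right, y down, z forward; pixel columns grow to the right and rows downward; lengths in m; the calibration is good to about 2 mm. A picture is of the moment at which its call begins.
A pose or a line that the arm cannot do raises manip.IKError and nothing moves.
- order.close_job(): hands the job in; it is judged then, once.
The state is a dict: "clock": time; "joint_pos": joint angles; "joint_velocities": joint speeds; "tau": joint torques, N m; "tool_pos": TCP position; "tcp_rot": TCP orientation; "contact_force": force on the tool from outside, world axes, zero at the start; "moment": the same for the moment, N m; "gripper_width": finger opening in m; "grasp_force": force on a finger pad.
Only numpy, scipy, OpenCV 4.12 (cv2) and the standard library are available. Lean on these libraries where they do the work, as an engineer would, in place of code of your own. Each camera call takes 0.05 s, during which the arm holds its last target. There are 200 camera calls.

## Working session

There is one attempt and no reset: what is moved stays moved. The work goes in short steps, each a Python script; the robot and the scene stay as the last script left them, time stands still between calls to the robot, and variables do not carry over. Pictures are saved under pics/ and viewed, at most 10 in all, crops included, and the job is handed in when it is done.

```bash
ls; mkdir -p pics
cat > h.py <<'E'
import numpy as np, cv2
from scipy.spatial.transform import Rotation as R
from cell import manip, inverse_kinematics, cams, order
def rotm(o):
    o=np.array(o,float)
    return o if o.shape==(3,3) else R.from_rotvec(o).as_matrix()
def cloud(c):
    K=np.array(c["intrinsics"]);z=c["z_map"].astype(float)
    v,u=np.mgrid[:z.shape[0],:z.shape[1]]
    P=np.stack([(u-K[0,2])/K[0,0]*z,(v-K[1,2])/K[1,1]*z,z],-1)
    W=P@rotm(c["orientation"]).T+np.array(c["position"])
    W[z==0]=np.nan
    return W
def ray(c,u,v,h):
    K=np.array(c["intrinsics"]);d=rotm(c["orientation"])@np.linalg.inv(K)@[u,v,1]
    p=np.array(c["position"]);return p+d*(h-p[2])/d[2]
E
python3 - <<'E'
from h import *
import pickle
for n in("scene","top"):
    c=cams.capture(n);print(n,c["position"],c["orientation"],c["intrinsics"]);cv2.imwrite(f"pics/{n}0.png",c["image"]);pickle.dump(c,open(n+".pkl","wb"))
print(manip.state())
E
```

```text
pics
scene [ 1.03400264 -0.12976347  0.85612032] [-2.21368745 -1.37441239  0.40938225] [[411.795133     0.         279.19237064]
 [  0.         411.795133   209.36751756]
 [  0.           0.           1.        ]]
top [0.41859009 0.09006808 1.1298191 ] [-2.15778725  2.11921452 -0.17919222] [[451.51386745   0.         288.49656826]
 [  0.         451.51386745 211.43008327]
 [  0.           0.           1.        ]]
{'clock': 0.1, 'joint_pos': array([ 1.20512187e+00,  2.64682709e-01,  1.60525800e+00, -1.04509424e-05,
        1.27370504e+00, -3.68952040e-02]), 'joint_velocities': array([-0.00083892,  0.00020322, -0.00318932,  0.00016745, -0.00210309,
       -0.00057073]), 'tau': array([ 4.02598498e-04, -5.03613782e+01, -3.58072329e+01,  7.32570933e-02,
        2.33054993e-02, -5.56418502e-05]), 'tool_pos': array([0.21771644, 0.63823123, 0.23749811]), 'tcp_rot': array([-0.51405174, -3.09884298,  0.00316261]), 'contact_force': array([ 0.09502015, -0.10709253,  0.49841191]), 'moment': array([-0.00832311, -0.01455864, -0.01796978]), 'grasp_force': 0.0, 'gripper_width': 0.08790858373443482}
```

View pics/scene0.png

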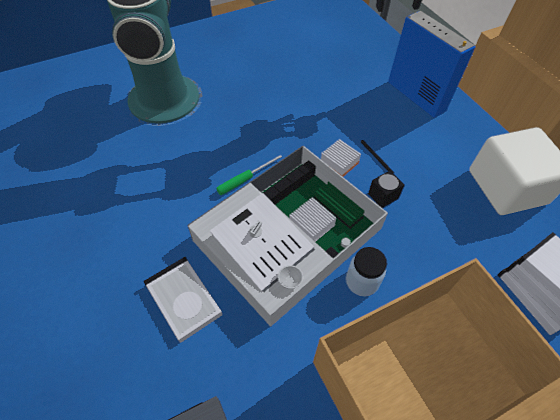

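View pics/top0.png

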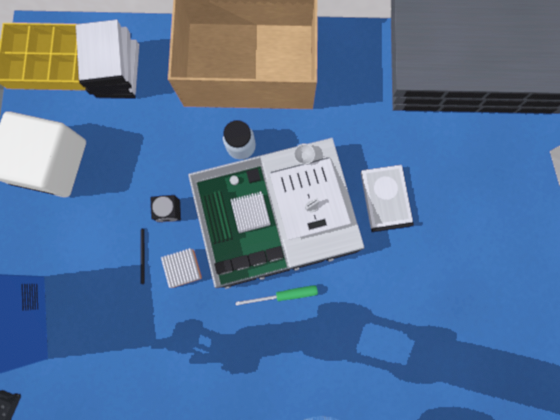

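The hatch is seen in the top view around (312,195), with its pad at (317,224), the wing at (316,205) turned off the marks and the dish at (306,153). In the scene view the pad is at (242,216) and the wing at (252,233). I'll enlarge both and measure.

Run:
```python
from h import *
import pickle
T=pickle.load(open("top.pkl","rb"));S=pickle.load(open("scene.pkl","rb"))
a=cv2.resize(T["image"][145:245,260:360],(600,600),interpolation=cv2.INTER_CUBIC)
cv2.imwrite("pics/topc.png",a)
cv2.imwrite("pics/scc.png",cv2.resize(S["image"][190:300,190:320],None,fx=6,fy=5.45,interpolation=cv2.INTER_CUBIC)[:600,:800])
W=cloud(T)
for n,(u,v) in dict(pad=(317,224),fast=(316,205),frame=(355,245),rim=(280,265),front=(300,232),plateL=(280,200),hinge=(315,170)).items(): print(n,W[v,u].round(4))
W=cloud(S)
for n,(u,v) in dict(pad=(242,216),wing=(252,233)).items(): print(n,W[v,u].round(4))
# dark blobs on hatch, both views
for n,c,roi in(("top",T,(265,160,350,240)),("scene",S,(205,195,315,290))):
    g=cv2.cvtColor(c["image"],cv2.COLOR_BGR2GRAY);x0,y0,x1,y1=roi
    k,l,st,ce=cv2.connectedComponentsWithStats((g[y0:y1,x0:x1]<110).astype(np.uint8))
    for i in range(1,k):
        if st[i,4]>=4: print(n,st[i,4],(ce[i]+[x0,y0]).round(1))
```

```text
pad [0.5604 0.0205 0.0945]
fast [0.6051 0.0231 0.0937]
frame [ 0.5154 -0.0708  0.0711]
rim [0.4683 0.1053 0.0101]
front [0.541  0.0596 0.0951]
plateL [0.6173 0.1074 0.0837]
hinge [0.694  0.0249 0.0749]
pad [0.5615 0.0206 0.0988]
wing [0.6173 0.02   0.111 ]
top 6 [315.5 160.5]
top 198 [346. 172.]
top 370 [270.1 220.7]
top 103 [316.5 223.9]
scene 259 [213.6 200.8]
scene 556 [289.1 201.8]
scene 143 [241.7 216.3]
scene 5 [246.8 222.2]
scene 12 [252.2 234.3]
scene 31 [294. 241.]
scene 7 [263.3 239.7]
scene 31 [286.7 245.9]
scene 31 [280.9 252.7]
scene 59 [303.5 256.8]
scene 35 [273.1 257.5]
scene 599 [215.6 277.3]
scene 33 [266.  263.3]
scene 36 [258.8 269.2]
scene 68 [232.7 277.5]
scene 48 [271.4 283.6]
scene 92 [309.6 285.3]
```

View pics/topc.png

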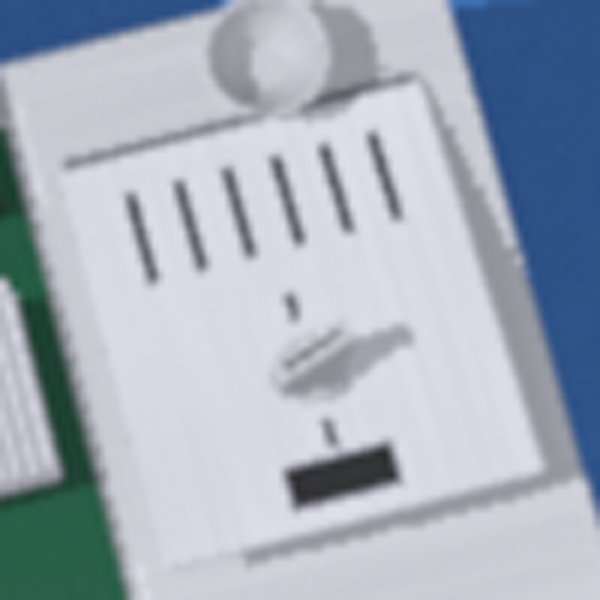

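View pics/scc.png

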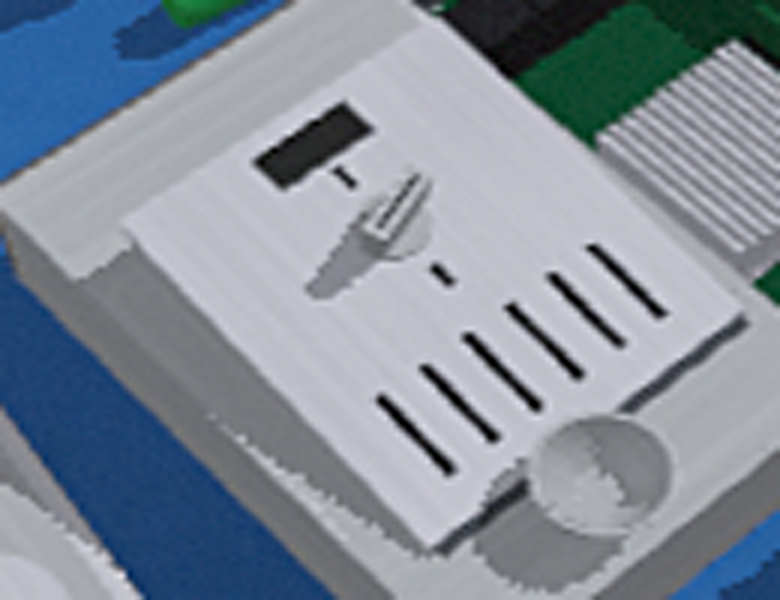

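The crops show the slot running top (285,367)–(345,330) and scene (380,225)–(428,178), well off the line of the two marks, which are at top (290,307)/(331,433) and scene (443,274)/(344,177). Next I'll triangulate these points from both views.

Run:
```python
from h import *
import pickle
T=pickle.load(open("top.pkl","rb"));S=pickle.load(open("scene.pkl","rb"))
def P(c):
    Rm=rotm(c["orientation"]).T;return np.array(c["intrinsics"])@np.c_[Rm,-Rm@np.array(c["position"])]
pts=dict(padc=((343,477),(314,145)),mark_h=((290,307),(443,274)),mark_n=((331,433),(344,177)),
 slotA=((285,367),(428,178)),slotB=((345,330),(380,225)),
 v1h=((130,195),(660,315)),v1n=((152,282),(597,245)),v6h=((374,135),(450,474)),v6n=((398,218),(381,398)),
 cnR=((545,470),(127,222)),cnL=((163,567),(418,18)))
# undo cv2.resize half-pixel mapping
tp=lambda p:((p[0]+.5)/6-.5+260,(p[1]+.5)/6-.5+145)
sp=lambda p:((p[0]+.5)/6-.5+190,(p[1]+.5)/5.45-.5+190)
X={}
for n,(a,b) in pts.items():
    a,b=tp(a),sp(b)
    h=cv2.triangulatePoints(P(T),P(S),np.array(a,float),np.array(b,float)).ravel();x=h[:3]/h[3];X[n]=x
    e=[np.linalg.norm((q:=P(c)@np.r_[x,1])[:2]/q[2]-u) for c,u in((T,a),(S,b))]
    print(n,x.round(4),np.round(e,2))
ang=lambda d:np.arctan2(d[1],d[0])
print("yaw marks",ang(X["mark_h"]-X["mark_n"]),"pad-mark",ang(X["mark_h"]-X["padc"]),"v1",ang(X["v1h"]-X["v1n"]),"v6",ang(X["v6h"]-X["v6n"]),"vrow-90",ang(X["v1h"]-X["v6h"])-np.pi/2,ang(X["cnL"]-X["cnR"])-np.pi/2)
print("slot",ang(X["slotB"]-X["slotA"]),(X["slotB"]+X["slotA"])/2, (X["mark_h"]+X["mark_n"])/2)
pl=np.array([X[k] for k in X if "slot" not in k]);c=pl.mean(0);n=np.linalg.svd(pl-c)[2][2];n*=np.sign(n[2]);print("normal",n,"tilt",np.arccos(n[2]),"az",ang(n),"res",((pl-c)@n).round(4))
print("slot height over plane",((X["slotA"]+X["slotB"])/2-c)@n)
for nm,cc,roi in (("T",T,None),):
    W=cloud(cc);
    for u,v in((350,240),(345,225),(318,241)):print(W[v,u])
```

```text
padc [0.56   0.021  0.0957] [0.05 0.07]
mark_h [0.6286 0.0412 0.0835] [0.25 0.33]
mark_n [0.5773 0.0254 0.0932] [0.15 0.19]
slotA [0.6006 0.0462 0.1107] [0.74 0.95]
slotB [0.6145 0.0226 0.1134] [0.3  0.39]
v1h [0.6749 0.1052 0.0742] [0.25 0.33]
v1n [0.6388 0.0967 0.0797] [0.2  0.27]
v6h [0.7022 0.0081 0.0723] [0.02 0.02]
v6n [ 0.6663 -0.0011  0.08  ] [0.06 0.08]
cnR [ 0.5643 -0.0552  0.0977] [0.56 0.72]
cnL [0.5223 0.0859 0.098 ] [1.82 2.21]
yaw marks 0.29756350935629344 pad-mark 0.2853108793554203 v1 0.23141805825010797 v6 0.25187798731439726 vrow-90 0.2741217291285307 0.28872115808025534
slot -1.0375484464536768 [0.60752513 0.03440888 0.11203787] [0.60297504 0.03329224 0.08837867]
normal [0.1570748  0.04067004 0.98674893] tilt 0.16297507529857078 az 0.25335757310092105 res [ 0.0003 -0.0001  0.0007  0.0005 -0.0001 -0.001   0.0006 -0.0001 -0.0007]
slot height over plane 0.024412702114375868
[ 0.52733431 -0.0594876   0.06805396]
[ 0.56311094 -0.0480436   0.06598963]
[0.52349451 0.01612217 0.06909558]
```

The measurements agree with the text: tilt is 0.163 rad, yaw about 0.272, and the slot sits 24 mm above the plate. The fastener is at about 1.83 rad, so I'll turn it +1.31 to π. I'll check the inverse kinematics, then grip.

```bash
cat >> h.py <<'E'
yaw,tilt=0.272,0.161
hx=np.array([np.cos(yaw)*np.cos(tilt),np.sin(yaw)*np.cos(tilt),-np.sin(tilt)])
hy=np.array([-np.sin(yaw),np.cos(yaw),0]);n=np.cross(hx,hy)
top=np.array([.6068,.0343,.1112])
def tool(th):
    x=np.cos(th)*hx+np.sin(th)*hy
    return R.from_matrix(np.c_[x,np.cross(-n,x),-n]).as_rotvec()
def st(m=""):
    s=manip.state();print(m,round(s["clock"],2),s["tool_pos"].round(4),"F",s["contact_force"].round(1),"M",s["moment"].round(2),"w",round(s["gripper_width"],4),"g",round(s["grasp_force"],1));return s
E
python3 - <<'E'
from h import *
for k in(0,-np.pi):
    for th in(1.83,np.pi):print(k,th,inverse_kinematics(top-.015*n,tool(th+k)))
E
```

```text
0 1.83 [ 0.03558922  0.35487442  1.77109842 -0.04074551  1.17251236 -0.47685758]
0 3.141592653589793 [ 0.03558922  0.35487442  1.77109842 -0.04074551  1.17251236 -1.78845023]
-3.141592653589793 1.83 None
-3.141592653589793 3.141592653589793 [ 0.03558922  0.35487442  1.77109842 -0.04074551  1.17251236  1.35314242]
```

Run:
```python
from h import *
o=tool(1.83)
manip.set_gripper(.05,20)
manip.move_pose(top+.09*n,o);st("above")
manip.move_linear(top+.01*n,rate=.1);st("near")
manip.move_linear(top-.014*n,rate=.04);s=st("down")
if np.linalg.norm(s["contact_force"])<8:
    manip.set_gripper(0,20);st("grip")
c=cams.capture("scene");cv2.imwrite("pics/grip.png",cv2.resize(c["image"][150:300,180:340],None,fx=3.7,fy=3.7))
```

```text
above 3.38 [0.6207 0.0392 0.2001] F [ 0.4 -0.2 -0.2] M [-0.03 -0.03 -0.01] w 0.0502 g 0.0
near 4.33 [0.609  0.0348 0.1218] F [ 0.2 -0.4  0.1] M [-0.01 -0.06 -0.05] w 0.0502 g 0.0
down 5.08 [0.6047 0.0337 0.0973] F [ 0.5 -0.4 -0.8] M [-0.02 -0.01 -0.01] w 0.0501 g 0.0
grip 5.76 [0.605  0.0338 0.0975] F [ 1.4  1.6 -0.5] M [ 0.12 -0.27 -0.01] w 0.01 g 19.8
```

View pics/grip.png

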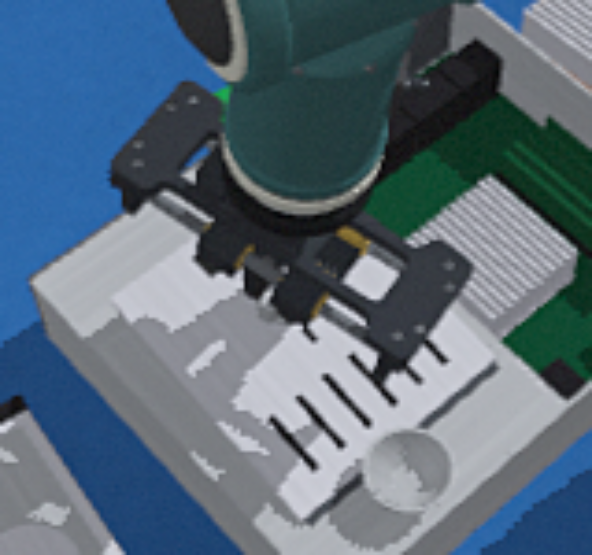

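The picture shows the fingers closed on the wing, at about (265,300) in the crop. The width is 10.0 mm, which matches the wing across its thickness. Next is the turn.

Run:
```python
from h import *
for th in np.linspace(1.83,np.pi,6)[1:]:
    q=inverse_kinematics(top-.014*n,tool(th));manip.set_joints(q);s=st("%.2f"%th)
    if np.linalg.norm(s["contact_force"])>30: break
else:
    manip.dwell(.3);manip.set_gripper(.04);st("open")
    manip.move_linear(top+.05*n,rate=.1);st("up")
    manip.move_pose(np.array([.45,.25,.3]),R.from_matrix(np.diag([-1,1,-1.])).as_rotvec());st("clear")
    c=cams.capture("top");cv2.imwrite("pics/turned.png",cv2.resize(c["image"][145:245,260:360],(600,600),interpolation=cv2.INTER_CUBIC))
```

```text
2.09 6.17 [0.6052 0.0339 0.0974] F [ 3.4  1.4 -2.2] M [ 0.25 -0.61  0.02] w 0.0098 g 19.9
2.35 6.53 [0.6054 0.0342 0.0974] F [ 5.2  3.1 -3.3] M [ 0.48 -0.86  0.02] w 0.0098 g 19.9
2.62 6.88 [0.6055 0.0344 0.0974] F [ 4.1  4.  -3.3] M [ 0.59 -0.88 -0.02] w 0.0097 g 19.9
2.88 7.24 [0.6055 0.0347 0.0974] F [ 4.5  5.1 -3.2] M [ 0.71 -0.9  -0.04] w 0.0099 g 19.9
3.14 7.6 [0.6055 0.035  0.0974] F [ 5.   6.  -3.2] M [ 0.87 -0.93 -0.03] w 0.0099 g 19.9
open 8.51 [0.6045 0.0335 0.0974] F [ 0.6 -0.2 -0.2] M [ 0.04 -0.05  0.02] w 0.0403 g 0.0
up 9.3 [0.6141 0.0365 0.1601] F [-0.5  0.2 -0.2] M [ 0.12 -0.03  0.02] w 0.0398 g 0.0
clear 10.47 [0.4502 0.2494 0.2991] F [-0.3 -0.7 -0.2] M [ 0.03 -0.01  0.  ] w 0.0399 g 0.0
```

View pics/turned.png

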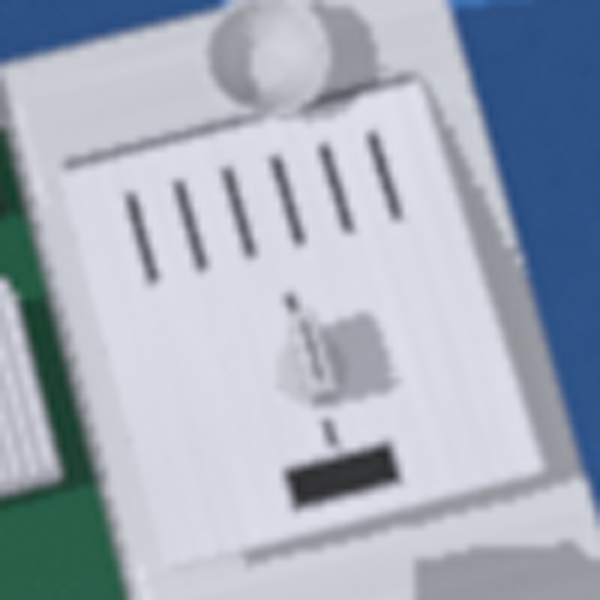

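The slot runs (303,320)–(322,382), parallel to and in line with the marks at (290,307) and (331,433), so the fastener is aligned. Now I'll press the pad with the fingers shut.

Run:
```python
from h import *
manip.set_gripper(0,20)
x=-np.array([np.cos(yaw),np.sin(yaw),0]);z=np.array([0,0,-1.])
o=R.from_matrix(np.c_[x,np.cross(z,x),z]).as_rotvec()
p=np.array([.559,.0207,.15])
manip.move_pose(p,o);st("above")
p[2]=.104;manip.move_linear(p,rate=.1);st("near")
while p[2]>.058:
    p[2]-=.002;manip.move_linear(p,rate=.03);s=st("z%.3f"%p[2])
    if s["contact_force"][2]>20: break
manip.dwell(.5);st("hold")
for nm in("scene","top"):
    c=cams.capture(nm);cv2.imwrite(f"pics/press_{nm}.png",cv2.resize(c["image"][140:300,180:380],None,fx=3.7,fy=3.7))
```

```text
above 12.35 [0.5594 0.0213 0.1507] F [ 0.3  0.2 -0.4] M [0.02 0.02 0.04] w 0.0004 g 0.0
near 12.96 [0.5591 0.0211 0.1041] F [-0.6  0.6 -0.7] M [ 0.06 -0.03 -0.02] w 0.0005 g 0.0
z0.102 13.21 [0.5595 0.0207 0.1026] F [-0.5 -0.3 -0.1] M [ 0.09 -0.02  0.06] w 0.0003 g 0.0
z0.100 13.46 [0.5593 0.0206 0.1003] F [0.2 1.4 0.5] M [ 0.08 -0.07  0.02] w -0.0001 g 0.3
z0.098 13.71 [0.5593 0.0206 0.0983] F [ 0.6 -0.1  3.2] M [-0.03  0.06 -0.02] w 0.0006 g 1.4
z0.096 13.96 [0.5591 0.0206 0.0961] F [-0.7  0.2  3.5] M [-0.13  0.   -0.01] w 0.0003 g 1.6
z0.094 14.21 [0.559  0.0206 0.0939] F [-0.3 -1.2  3.7] M [-0.19  0.08 -0.  ] w 0.0002 g 1.7
z0.092 14.46 [0.5589 0.0206 0.0919] F [-0.9 -1.9  3.7] M [-0.32  0.14  0.05] w 0.0007 g 1.8
z0.090 14.71 [0.5589 0.0206 0.0899] F [-0.7 -2.1  4.4] M [-0.28  0.18  0.04] w 0.0003 g 2.0
z0.088 14.96 [0.5589 0.0207 0.0879] F [-1.4 -2.5  4.8] M [-0.27  0.19 -0.01] w 0.0004 g 2.1
z0.086 15.21 [0.5589 0.0207 0.086 ] F [-1.3 -1.7  4.9] M [-0.35  0.24  0.03] w 0.0003 g 2.2
z0.084 15.46 [0.5589 0.0207 0.084 ] F [-1.5 -2.4  5.5] M [-0.3   0.31  0.01] w 0.0004 g 2.4
z0.082 15.71 [0.5589 0.0207 0.0821] F [-1.9 -0.5  5.4] M [-0.31  0.39 -0.01] w 0.0008 g 2.5
z0.080 15.96 [0.5589 0.0207 0.0801] F [-1.9 -2.   5.2] M [-0.29  0.4   0.11] w 0.0004 g 2.6
z0.078 16.21 [0.5589 0.0207 0.0781] F [-1.3 -2.1  5.2] M [-0.29  0.39  0.06] w 0.0008 g 2.8
z0.076 16.46 [0.5588 0.0207 0.0761] F [-2.  -2.5  6.1] M [-0.28  0.46 -0.01] w 0.0005 g 2.9
z0.074 16.71 [0.5588 0.0207 0.0742] F [-2.9 -2.1  6.1] M [-0.31  0.47 -0.01] w -0.0001 g 3.1
z0.072 16.96 [0.5588 0.0207 0.0732] F [-5.4 -2.  11.7] M [-0.31  0.93 -0.02] w 0.0002 g 6.1
z0.070 17.21 [0.5588 0.0207 0.0728] F [-10.4  -2.8  21.9] M [-0.33  1.73 -0.06] w 0.0005 g 11.2
hold 17.71 [0.5588 0.0207 0.0728] F [-10.   -2.6  21.7] M [-0.34  1.57  0.02] w 0.0002 g 11.0
```

View pics/press_scene.png

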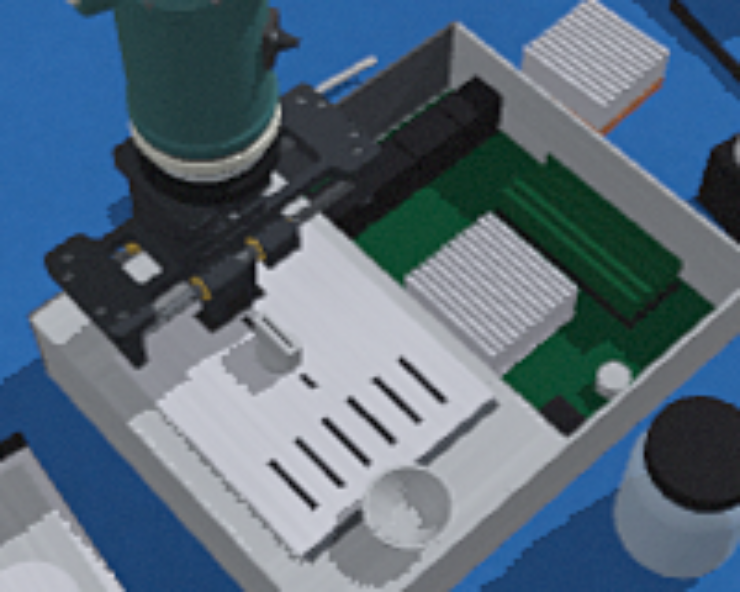

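The picture shows the hatch lying level on the frame. The wing at about (270,340) is still in line with the mark, and the dish and jar have not moved. The tip dropped 26 mm to a hard stop, where it holds with 22 N, so I'm handing in.

Run:
```python
from h import *
st();print(order.close_job())
```

```text
17.81 [0.5588 0.0206 0.0728] F [-9.7 -2.4 22.4] M [-0.3   1.64 -0.03] w 0.0004 g 11.0
the job is handed in; nothing more can be done
None
```

The fastener was turned into line with its marks, the hatch was pressed flush and is held shut at about 22 N, and the job was handed in at about 18 s with nothing else moved in the camera views.

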